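# Build the little clay house on the banding wheel

### The job

Put the little clay house together on the round banding wheel: swing the hold-down bar of the drying press well up, draw the base tile out and lay it flat in the middle of the wheel, then stand on it the large ground storey, the smaller upper storey and last the roof, each centred on the piece below with its long side running the same way, and let go. Leave the clay cup standing where it is.

Things in the scene. Friction and masses are not known exactly. Their poses are not given: they have to be found in the camera images.
- tile: Base tile of the house: plain flat bisque-clay (sand-coloured) slab 110 x 62 x 16 mm, about 200 g. It starts lying on the drying press under the hold-down bar, its front end sticking out clear of the bar. Origin: centre of the underside; x along the 110 mm side, y along the 62 mm side, z up.
- ground_storey: Ground storey: solid bisque-clay block 80 x 50 mm, 50 mm tall, flat top, with a door and windows on its long walls; the larger of the two flat-topped blocks; about 280 g. Stands upright loose on the table. Origin: centre of the underside; x along the 80 mm side, z up.
- upper_storey: Upper storey: solid bisque-clay block 64 x 44 mm, 40 mm tall, flat top, with a row of three windows on each long wall; the smaller of the two flat-topped blocks; about 180 g. Stands upright loose on the table. Origin: centre of the underside; x along the 64 mm side, z up.
- roof: Roof: bisque-clay piece with flat underside and upright eaves band 84 x 58 mm, 18 mm high; above it stepped courses narrow to a ridge along its long side, 52 mm high; about 200 g. Best gripped across the 58 mm width on the eaves band. Stands upright loose on the table. Origin: centre of the underside; x along the 84 mm side (the ridge), z up.
- wheel: Banding wheel: low stand with a round flat aluminium head, 160 mm across, top 40 mm above the table; fixed, does not turn. Origin: on its axis at table level (the head's top is at z = 0.040 in its frame), z up.
- press: Drying press: fixed dark wooden board 160 (x) x 170 (y) x 18 mm; the tile lies on it lengthways along x, front end towards -x (robot's side): draw it out to -x. The bar crosses it along y, centred 30 mm to +x of the board's centre, between two hinge cheeks at the +y end; a stop 12 mm high stands behind the tile. Origin: centre of the board's underside; z up.
- bar (a joint): Angle of the press's pale wooden hold-down bar (18 mm wide, 16 thick, 146 long, 2 mm above the tile when down): 0 is down, level, across the tile; grows as its free end swings up, 1.57 upright, stop at 1.7. It may start up to 0.06 open. The hinge is stiff: the bar stays where it is left (about 2.5 N at the grip moves it).
- bar_grip (a point): Point on the axis of the steel rod handle at the bar's free (-y) end: the rod is 12 mm thick, parallel to the press's x and the hinge, and sticks out 52 mm from the bar's +x side; this point is 31 mm out. With the bar down it is 44 mm above the table, 26 mm above the board. It turns about bar_hinge at 125 mm radius, up and over towards the press's +y.
- bar_hinge (a point): Point on the hinge axis of the bar, level with bar_grip along the axis (the axis runs along the press's x, 44 mm above the table, near the press's +y edge).
- cup: Bystander: open round pale clay cup 60 mm across and 62 mm tall, standing among the house pieces; not part of the house. Origin: centre of the underside; z up.
Not all that is in view belongs to the job. What is shaped like the roof but blue or yellow is not meant.

How it is judged:
By the outcome, as a careful person would: the job done as asked, in the order asked, and still so for the second after the job is handed in, with the robot touching nothing.
It also fails if it takes over 128 s, if anything falls off the work surface, if the arm or the gripper's body presses on something with over 40 N, if the wrist force passes 120 N, or if a joint passes its speed limit or range.

### The arm

A 7-joint arm with a two-finger parallel gripper is mounted at the origin on the work surface. World frame = base frame: x ahead of the robot, y to its left, z up, the work surface at z = 0. Lengths are in m, angles in rad, forces in N, time in s.
With the tool pointing down it reaches from about 0.425 to 1.025 m from the base axis. Payload 9.4 kg.
Tool frame: the origin (TCP) lies midway between the tips of the shut fingers; the grasp point (between the pads) lies 19 mm behind it; z points along the fingers, y is the line along which they close (so a half turn about z gives the same grasp; the last joint's range is limited). The gripper opens to 85 mm and grips with 20 to 120 N. Pads are 22 mm wide; open, the fingers measure 114 mm over their backs; the gripper's body (76 mm by 85 mm) begins 54 mm behind the grasp point. The pads swing forward as they close: fully open they stand 13 mm farther back than shut.
Start: joints at [1.206, 0.599, -0.003, 1.599, 0.002, 0.943, -0.08], TCP at [0.206, -0.695, 0.231] pointing down, gripper open.
Joint ranges: [-2.57, 2.57], [-0.35, 1.97], [-1.29, 1.29], [0.11, 2.56], [-1.05, 4.19], [0.11, 1.86], [-2.63, 2.63]. Speed limits (rad/s): [2.22, 2.22, 3.01, 3.01, 3.14, 3.14, 3.14].

### API

Orientations are given as a unit quaternion [w, x, y, z].
In Python, from workcell import get_state, imaging, job, models gives the robot as it stands. The module is installed in compiled form; this text tells all that it offers.
- The arm moves only by the shell command python3 -m crank 'ROWS'. ROWS is JSON, one flat list of numbers, 7 for each row, row after row: the finger opening in mm, from 0 to 85.4, then the shift along the world's x, y, z in mm, then the turn, a rotation vector about the world's x, y, z in degrees. A call has 1 to 20 rows; each row is the pose to reach, as a shift and turn from the pose commanded when the call began; what a row does not reach only later rows make up. A row lasts 1/12 s, in which the tool goes at most 41.7 mm and 7.16 degrees, less where a joint would pass 70% of its speed; a pose out of reach is approached as far as the arm can. A call with a gripper value outside its range is refused whole. The fingers move at their own pace and stop on an object; the grip force is fixed at half the most. Time passes only in rows, so rows that repeat a pose let the fingers close. It gives the time, the measured TCP pose, the force, the opening and the grip force at its end, in the units of the state.
- get_state(): the state, without advancing time (a new reading comes with each control period).
- imaging.grab_frame(name): name is "scene" or "top" or "wrist"; returns a dict with "pixels" (420x560x3 uint8, red, green, blue), "fx", "fy", "cx", "cy" (pixels), "pose" (4x4, takes a point from camera to world coordinates); the wrist camera has in their place "tool_from_camera" (4x4, takes a point from camera to tool coordinates, whose origin is the TCP and whose axes are the flange's). Camera axes: x right, y up, looking along -z (the intrinsics and any distortion apply to the point x, -y, -z); pixel columns grow to the right and rows downward; lengths in m; the calibration is good to about 2 mm. A picture is of the moment at which its call begins: read the wrist's pose just before it. There is no depth.
- job.finish_job(): hands the job in; it is judged then, once.
Trained networks look in a picture, given as the dict that the camera call returned (one of the last four; its "shot" number tells which), for a name from the list of things; names that differ only in an ending like _2 or _b are one class to them, and where a whole thing is asked for, a point or a joint stands for the part that bears it (a point fixed in the world has none). Each returns a list of dicts, best first, with "conf" (0 to 1); they miss things now and then, are a little off and sometimes report something else, mostly with a low value. They report only what shows in the picture. A call takes as long as a camera call. They do not tell look-alikes from the thing itself.
- models.find_in(picture, target): "centre" ([x, y, z] in m, in the coordinates of the camera as it stood for that picture, good to about 4 mm: the middle of the surface that is visible of it).
- models.spot_point(picture, target): "centre" ([x, y, z] in m, in the coordinates of the camera as it stood for that picture, good to about 4 mm: a listed point, or the origin of a listed thing).
The state is a dict: "t": time; "q": joint angles; "joint_vel": joint speeds; "joint_efforts": joint torques, N m; "eef_pos": TCP position; "tool_rot": TCP orientation; "ft_force": force on the tool from outside, world axes, zero at the start; "moment": the same for the moment, N m; "opening": opening from 0.0 (shut) to 1.0 (fully open); "grasp_force": force on a finger pad.
Only numpy, scipy, OpenCV 4.12 (cv2) and the standard library are available. Lean on these libraries where they do the work, as an engineer would, in place of code of your own. Each camera call takes 0.05 s, during which the arm holds its last target. There are 200 camera calls.

## Working session

There is one attempt and no reset: what is moved stays moved. The work goes in short steps, Python scripts to look and compute and a shell command to move; the robot and the scene stay as the last step left them, time stands still between calls to the robot, and variables do not carry over. Pictures are saved under pics/ and viewed, at most 14 in all, crops included, and the job is handed in when it is done.

```bash
mkdir -p pics; cat > h.py <<'E'
import numpy as np, cv2
from workcell import get_state, imaging, job, models
from scipy.spatial.transform import Rotation as R
def Rq(q): return R.from_quat([q[1],q[2],q[3],q[0]]).as_matrix()
def grab(name):
    s=get_state(); f=imaging.grab_frame(name)
    if 'pose' in f: T=np.array(f['pose'])
    else:
        W=np.eye(4); W[:3,:3]=Rq(s['tool_rot']); W[:3,3]=s['eef_pos']; T=W@np.array(f['tool_from_camera'])
    return f,T
def save(f,n): cv2.imwrite('pics/'+n,cv2.cvtColor(f['pixels'],cv2.COLOR_RGB2BGR))
def w(T,c): return (T@np.r_[c,1])[:3]
def pix(f,T,p):
    c=np.linalg.inv(T)@np.r_[p,1]; return np.array([f['cx']+f['fx']*c[0]/-c[2], f['cy']+f['fy']*-c[1]/-c[2]])
def onz(f,T,u,v,z):
    d=T[:3,:3]@np.array([(u-f['cx'])/f['fx'],-(v-f['cy'])/f['fy'],-1]); o=T[:3,3]; return o+d*(z-o[2])/d[2]
NAMES="tile ground_storey upper_storey roof wheel press bar bar_grip bar_hinge cup".split()
E
python3 - <<'E'
from h import *
for n in ['scene','top','wrist']:
    f,T=grab(n); save(f,n+'0.png'); print(n,{k:v for k,v in f.items() if k not in('pixels','pose','tool_from_camera')},T.round(3).tolist())
    for t in NAMES:
        for fn in (['find_in'] if n=='wrist' else ['spot_point','find_in']):
            for r in getattr(models,fn)(f,t)[:3]:
                p=w(T,r['centre']); print(t,fn,round(r['conf'],2),p.round(3),pix(f,T,p).round(0))
print(get_state())
E
```

```text
scene {'fx': 459.96101745140965, 'fy': 459.96101745140965, 'cx': 278.8527914681833, 'cy': 199.9861600846433, 'shot': 1} [[0.506, -0.64, 0.579, 1.079], [0.863, 0.388, -0.324, -0.325], [-0.017, 0.663, 0.748, 0.827], [0.0, 0.0, 0.0, 1.0]]
tile spot_point 0.92 [ 0.513 -0.289  0.023] [161. 277.]
tile spot_point 0.3 [ 0.486 -0.012  0.005] [272. 219.]
tile find_in 0.89 [ 0.506 -0.284  0.037] [160. 270.]
ground_storey spot_point 0.65 [ 0.487 -0.014  0.004] [272. 220.]
ground_storey find_in 0.68 [ 0.501 -0.022  0.056] [271. 211.]
upper_storey spot_point 0.68 [ 0.689 -0.012  0.001] [321. 286.]
upper_storey find_in 0.79 [ 0.696 -0.016  0.042] [323. 278.]
roof spot_point 0.96 [ 0.586 -0.077  0.003] [269. 263.]
roof spot_point 0.95 [ 0.328  0.192 -0.002] [309. 150.]
roof spot_point 0.71 [ 0.32  -0.374 -0.001] [ 97. 236.]
roof find_in 0.87 [0.337 0.179 0.029] [307. 145.]
roof find_in 0.86 [ 0.597 -0.087  0.034] [267. 261.]
roof find_in 0.84 [ 0.29  -0.203  0.027] [161. 191.]
wheel spot_point 0.61 [0.511 0.269 0.005] [375. 180.]
wheel find_in 0.58 [0.515 0.265 0.045] [378. 170.]
press spot_point 0.59 [ 0.522 -0.29  -0.   ] [164. 286.]
press find_in 0.57 [ 0.557 -0.304  0.02 ] [161. 297.]Traceback (most recent call last):
  File "<stdin>", line 6, in <module>
ValueError: it knows: bar_grip, bar_hinge, cup, ground_storey, press, roof, tile, upper_storey, wheel
```

View pics/scene0.png

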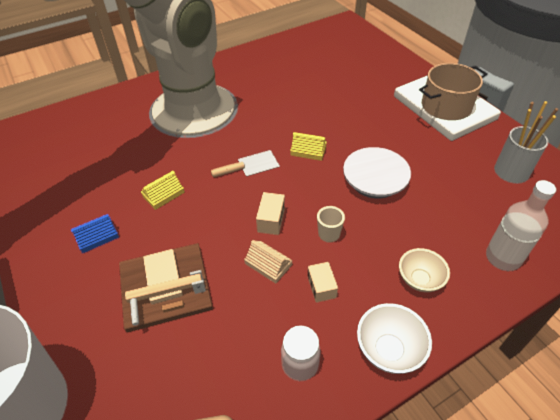

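The scene camera shows the press at (165,285) with the tile under the bar, ground storey (270,213), roof (268,261), upper storey (322,281), cup (330,224) and wheel (377,171). The blue and yellow roofs are decoys.

```bash
sed -i 's/ bar bar_grip/ bar_grip/' h.py
python3 - <<'E'
from h import *
for n in ['top','wrist']:
    f,T=grab(n); save(f,n+'0.png'); print(n,{k:v for k,v in f.items() if k not in('pixels','pose','tool_from_camera')},T.round(3).tolist())
    for t in NAMES:
        for fn in (['find_in'] if n=='wrist' or t=='bar_hinge' else ['spot_point','find_in']) if not(t=='bar_hinge' ) else ['spot_point']:
            for r in getattr(models,fn)(f,t)[:3]:
                p=w(T,r['centre']); print(t,fn,round(r['conf'],2),p.round(3),pix(f,T,p).round(0))
f,T=grab('scene')
for t in ['bar_grip','bar_hinge','cup']:
    for r in models.spot_point(f,t)[:2]:
        p=w(T,r['centre']); print(t,round(r['conf'],2),p.round(3),pix(f,T,p).round(0))
s=get_state();print(s)
E
```

```text
top {'fx': 412.5993225406527, 'fy': 412.5993225406527, 'cx': 280.56083580754927, 'cy': 204.92171109164005, 'shot': 2} [[-0.023, 0.989, -0.149, 0.335], [-1.0, -0.022, 0.009, 0.021], [0.006, 0.149, 0.989, 1.037], [0.0, 0.0, 0.0, 1.0]]
tile spot_point 0.85 [ 0.516 -0.288  0.014] [399. 192.]
tile find_in 0.96 [ 0.505 -0.284  0.031] [400. 195.]
tile find_in 0.74 [ 0.558 -0.303  0.054] [409. 172.]
ground_storey spot_point 0.68 [ 0.487 -0.012 -0.   ] [290. 206.]
ground_storey find_in 0.89 [ 0.485 -0.008  0.05 ] [289. 204.]
ground_storey find_in 0.15 [ 0.557 -0.304  0.054] [409. 172.]
upper_storey spot_point 0.93 [ 0.691 -0.012  0.006] [288. 128.]
upper_storey find_in 0.9 [ 0.686 -0.011  0.046] [288. 125.]
roof spot_point 0.9 [ 0.332  0.19  -0.003] [210. 270.]
roof spot_point 0.79 [ 0.279 -0.2   -0.002] [368. 288.]
roof spot_point 0.73 [ 0.324 -0.374  0.001] [437. 268.]
roof find_in 0.76 [0.334 0.187 0.035] [209. 269.]
roof find_in 0.68 [ 0.284 -0.195  0.031] [369. 286.]
roof find_in 0.64 [ 0.583 -0.075  0.036] [315. 165.]
wheel spot_point 0.97 [ 0.507  0.265 -0.   ] [181. 201.]
wheel find_i
[... 1066 characters left out ...]
.59929556, -0.00250806,  1.59939057,  0.00178506,
        0.94289796, -0.07981423]), 'joint_vel': array([ 7.64635877e-04, -2.17499532e-03,  1.50323781e-03,  9.67323719e-04,
        7.72285567e-04, -4.78472774e-05,  1.49833124e-03]), 'joint_efforts': array([-2.53343924e-04, -7.76204753e+01,  1.56373948e+00, -2.58382076e+01,
        1.24285062e-02,  2.13143285e-03, -1.77356770e-05]), 'eef_pos': array([ 0.20578206, -0.69518805,  0.2312812 ]), 'tool_rot': array([ 8.56400017e-06,  9.89664707e-01,  1.43400722e-01, -1.33826681e-05]), 'ft_force': array([ 0.12356147, -0.17754828, -0.08185433]), 'moment': array([ 0.04083395, -0.01384032, -0.03184716]), 'grasp_force': 0.0, 'opening': 1.006667187380296}
```

View pics/top0.png

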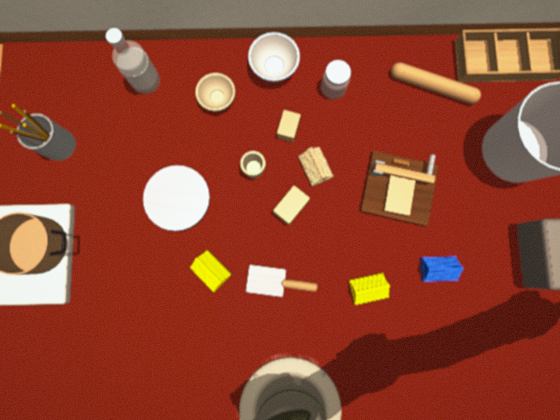

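Top view: press at (398,188), bar grip (428,164), hinge (381,154), a tall bucket at (530,135) and a grey box at (540,252), possibly near my path. I'll check those two.

```bash
python3 - <<'E'
from h import *
f,T=grab('top'); g,G=grab('scene')
for z in (0,.1,.2,.3):
    print(z,'box',onz(f,T,522,222,z).round(2),onz(f,T,522,285,z).round(2),'bucket',onz(f,T,484,150,z).round(2),onz(f,T,540,90,z).round(2), 'scene bucket', onz(g,G,60,390,z).round(2),onz(g,G,0,310,z).round(2),onz(g,G,3,275,z).round(2))
E
```

```text
0 box [ 0.43 -0.6   0.  ] [ 0.28 -0.58  0.  ] bucket [ 0.62 -0.52  0.  ] [ 0.78 -0.69  0.  ] scene bucket [ 0.63 -0.53  0.  ] [ 0.4  -0.59  0.  ] [ 0.32 -0.58  0.  ]
0.1 box [ 0.42 -0.54  0.1 ] [ 0.28 -0.52  0.1 ] bucket [ 0.6  -0.47  0.1 ] [ 0.74 -0.62  0.1 ] scene bucket [ 0.68 -0.5   0.1 ] [ 0.49 -0.56  0.1 ] [ 0.41 -0.54  0.1 ]
0.2 box [ 0.41 -0.48  0.2 ] [ 0.29 -0.47  0.2 ] bucket [ 0.57 -0.42  0.2 ] [ 0.7  -0.55  0.2 ] scene bucket [ 0.74 -0.48  0.2 ] [ 0.57 -0.53  0.2 ] [ 0.5  -0.51  0.2 ]
0.3 box [ 0.4  -0.42  0.3 ] [ 0.29 -0.41  0.3 ] bucket [ 0.54 -0.36  0.3 ] [ 0.65 -0.48  0.3 ] scene bucket [ 0.79 -0.45  0.3 ] [ 0.65 -0.5   0.3 ] [ 0.6  -0.48  0.3 ]
```

View pics/wrist0.png

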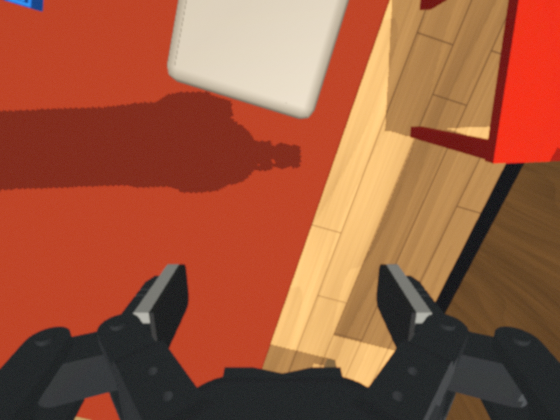

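Wrist view: a pale box stands just ahead, corners at (170,72) and (310,115); I must avoid it.

```bash
python3 - <<'E'
from h import *
f,T=grab('wrist')
for z in (0,.1,.15,.2,.25): print(z,[onz(f,T,u,v,z).round(2) for u,v in ((170,72),(310,115),(345,5))])
E
```

```text
0 [array([ 0.27, -0.55,  0.  ]), array([ 0.27, -0.71,  0.  ]), array([ 0.39, -0.71,  0.  ])]
0.1 [array([ 0.28, -0.58,  0.1 ]), array([ 0.28, -0.7 ,  0.1 ]), array([ 0.36, -0.7 ,  0.1 ])]
0.15 [array([ 0.28, -0.6 ,  0.15]), array([ 0.28, -0.69,  0.15]), array([ 0.34, -0.69,  0.15])]
0.2 [array([ 0.28, -0.62,  0.2 ]), array([ 0.28, -0.69,  0.2 ]), array([ 0.33, -0.69,  0.2 ])]
0.25 [array([ 0.28, -0.63,  0.25]), array([ 0.28, -0.68,  0.25]), array([ 0.32, -0.68,  0.25])]
```

Box is only about 60 mm tall, so a straight move at 0.25 m is clear.

```bash
python3 -m crank '[85,100,125,20,0,0,-10, 85,200,250,20,0,0,-20, 85,324,405,20,0,0,-29.5, 85,324,405,20,0,0,-29.5, 85,324,405,20,0,0,-29.5, 85,324,405,20,0,0,-29.5, 85,324,405,20,0,0,-29.5, 85,324,405,20,0,0,-29.5, 85,324,405,20,0,0,-29.5, 85,324,405,20,0,0,-29.5, 85,324,405,20,0,0,-29.5, 85,324,405,20,0,0,-29.5, 85,324,405,20,0,0,-29.5, 85,324,405,20,0,0,-29.5, 85,324,405,20,0,0,-29.5, 85,324,405,20,0,0,-29.5]'
python3 - <<'E'
from h import *
f,T=grab('wrist'); save(f,'wrist1.png'); print(get_state()['eef_pos'],get_state()['t'])
for t in ['tile','press','bar_grip','bar_hinge']:
    for r in models.spot_point(f,t)[:2]:
        p=w(T,r['centre']); print(t,round(r['conf'],2),p.round(4),pix(f,T,p).round(0))
E
```

```text
t: 3.73
eef_pos: [0.5291, -0.291, 0.2513]
tool_rot: [0.0, 0.994, -0.114, -0.0]
ft_force: [-0.2, -0.3, -0.5]
opening: 0.997
grasp_force: 0.0
[ 0.5288058  -0.29152461  0.25132273] 3.7833
tile 0.79 [ 0.5155 -0.2831  0.0194] [278. 183.]
bar_grip 0.65 [ 0.5818 -0.3641  0.0472] [340. 110.]
bar_hinge 0.74 [ 0.5849 -0.0789  0.0009] [102. 162.]
```

View pics/wrist1.png

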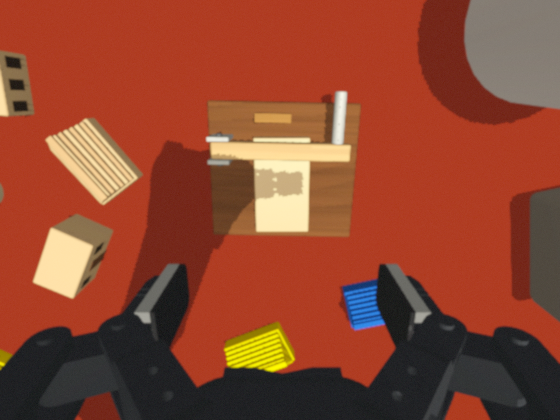

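The press is sharp: rod handle from (341,92) to (338,142), bar (211,150)-(351,154), tile front end (256,232)-(309,232), tile back (254,138)-(309,138).

```bash
python3 - <<'E'
from h import *
f,T=grab('wrist')
P=lambda u,v,z: onz(f,T,u,v,z)
a,b=P(341,92,.046),P(338,142,.046); print('rod',a.round(4),b.round(4),np.linalg.norm(a-b),np.degrees(np.arctan2(*(a-b)[1::-1])))
print('grip', (b+(a-b)*31/52).round(4))
c,d=P(351,154,.05),P(211,150,.05); print('bar near edge top z.05',c,d,np.degrees(np.arctan2(*(d-c)[1::-1]))-90,np.linalg.norm(c-d))
q=[P(*x,.018) for x in ((208,101),(359,104),(350,237),(215,235))]; print('board',np.round(q,4).tolist(),np.mean(q,0)); print([np.linalg.norm(q[i]-q[i-1]).round(4) for i in range(4)],np.degrees(np.arctan2(*(q[0]+q[1]-q[2]-q[3])[1::-1])))
t=[P(*x,.034) for x in ((256,232),(309,232),(309,138),(254,138))]; print('tile',np.round(t,4).tolist(),np.mean(t,0),[np.linalg.norm(t[i]-t[i-1]).round(4) for i in range(4)],np.degrees(np.arctan2(*(t[2]+t[3]-t[0]-t[1])[1::-1])))
# two-view triangulation of grip: top/scene/wrist rays of spot_point detections
A=np.zeros((3,3));B=np.zeros(3)
for n in('wrist','top','scene'):
    f2,T2=grab(n); r=models.spot_point(f2,'bar_grip')
    if r:
        c=np.array(r[0]['centre']); dd=T2[:3,:3]@c; dd/=np.linalg.norm(dd); M=np.eye(3)-np.outer(dd,dd); A+=M;B+=M@T2[:3,3]; print(n,w(T2,c).round(4))
print('tri',np.linalg.solve(A,B).round(4)); print(get_state()['tool_rot'])
E
```

```text
rod [ 0.599  -0.3685  0.046 ] [ 0.5505 -0.3567  0.046 ] 0.049909017655800914 -13.656472673583739
grip [ 0.5794 -0.3637  0.046 ]
bar near edge top z.05 [ 0.53562819 -0.3672602   0.05      ] [ 0.57327717 -0.22476013  0.05      ] -14.799563073396072 0.14738966940684975
board [[0.6225, -0.2294, 0.018], [0.5816, -0.3903, 0.018], [0.4268, -0.3543, 0.018], [0.4678, -0.1909, 0.018]] [ 0.52467107 -0.29121984  0.018     ]
[np.float64(0.1594), np.float64(0.1661), np.float64(0.1589), np.float64(0.1685)] -13.552769718155147
tile [[0.4663, -0.2445, 0.034], [0.4519, -0.3059, 0.034], [0.56, -0.3284, 0.034], [0.5736, -0.2702, 0.034]] [ 0.51294439 -0.28725376  0.034     ] [np.float64(0.1103), np.float64(0.0631), np.float64(0.1104), np.float64(0.0598)] -12.583047215107783
wrist [ 0.5787 -0.3634  0.0503]
top [ 0.5814 -0.3565  0.0462]
scene [ 0.577  -0.3592  0.0404]
tri [ 0.5801 -0.3601  0.0453]
[-8.21051976e-06  9.93556795e-01 -1.13335318e-01 -2.70348335e-05]
```

```bash
python3 -m crank '[45,51,-71,-60,0,0,-0.7, 45,51,-71,-60,0,0,-0.7, 45,51,-71,-60,0,0,-0.7, 45,51,-71,-150,0,0,-0.7, 45,51,-71,-150,0,0,-0.7, 45,51,-71,-150,0,0,-0.7, 45,51,-71,-190,0,0,-0.7, 45,51,-71,-222,0,0,-0.7, 45,51,-71,-222,0,0,-0.7, 45,51,-71,-222,0,0,-0.7]'
python3 - <<'E'
from h import *
f,T=grab('wrist'); save(f,'wrist2.png')
E
```

```text
t: 5.17
eef_pos: [0.5804, -0.3608, 0.0293]
tool_rot: [-0.0, 0.993, -0.119, -0.001]
ft_force: [-0.1, -1.1, 0.8]
opening: 0.525
grasp_force: 0.0
```

View pics/wrist2.png

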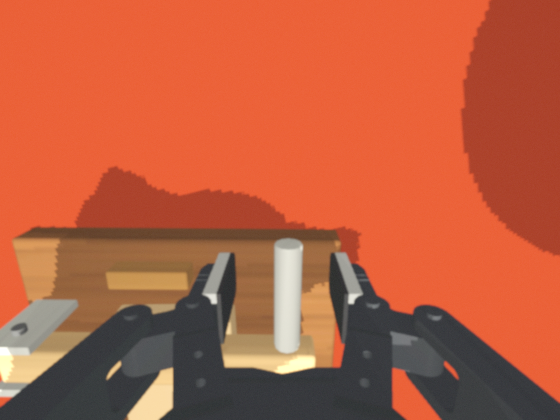

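The rod (288,240-350) sits midway between the pads. Close.

```bash
python3 -m crank '[5,0,0,0,0,0,0, 5,0,0,0,0,0,0, 5,0,0,0,0,0,0, 5,0,0,0,0,0,0, 5,0,0,0,0,0,0, 5,0,0,0,0,0,0]'
python3 -c "
import numpy as np
for t in np.arange(.15,1.6,.15):
    y=125*(1-np.cos(t)); print(round(t,2),(.237*y).round(1),(.971*y).round(1),(125*np.sin(t)).round(1))"
```

```text
t: 5.72
eef_pos: [0.5816, -0.3633, 0.031]
tool_rot: [0.001, 0.993, -0.12, 0.002]
ft_force: [0.0, -5.4, 3.8]
opening: 0.116
grasp_force: 58.7
0.15 0.3 1.4 18.7
0.3 1.3 5.4 36.9
0.45 2.9 12.1 54.4
0.6 5.2 21.2 70.6
0.75 7.9 32.6 85.2
0.9 11.2 45.9 97.9
1.05 14.9 61.0 108.4
1.2 18.9 77.4 116.5
1.35 23.1 94.8 122.0
1.5 27.5 112.8 124.7
```

```bash
python3 -m crank '[5,0,-2,19,0,0,0, 5,1,3,37,0,0,0, 5,3,10,54,0,0,0, 5,5,19,71,0,0,0, 5,8,31,85,0,0,0, 5,8,31,85,0,0,0]'
```

```text
t: 6.22
eef_pos: [0.5896, -0.3319, 0.1188]
tool_rot: [0.002, 0.993, -0.119, 0.002]
ft_force: [-2.8, -7.6, 8.7]
opening: 0.113
grasp_force: 59.0
```

```bash
python3 -m crank '[5,3,13,13,0,0,0, 5,7,28,23,0,0,0, 5,11,45,31,0,0,0, 5,15,62,37,0,0,0, 5,19,80,40,0,0,0, 5,21,88,40,0,0,0, 5,21,88,40,0,0,0]'
```

```text
t: 6.8
eef_pos: [0.6133, -0.2408, 0.1587]
tool_rot: [0.0, 0.993, -0.118, 0.004]
ft_force: [-0.3, 1.2, 23.9]
opening: 0.113
grasp_force: 63.8
```

Bar is upright. Release, lift, move over the tile and look.

```bash
python3 -m crank '[45,0,0,0,0,0,0, 45,0,0,0,0,0,0, 45,0,0,0,0,0,0, 45,0,0,0,0,0,0, 45,0,0,40,0,0,0, 45,0,0,75,0,0,0, 45,0,0,110,0,0,0, 85,-50,-20,110,0,0,0, 85,-111,-43,110,0,0,0, 85,-111,-43,110,0,0,0, 85,-111,-43,110,0,0,0, 85,-111,-43,110,0,0,0, 85,-111,-43,110,0,0,0]'
python3 - <<'E'
from h import *
f,T=grab('wrist'); save(f,'wrist3.png'); s=get_state(); print(s['eef_pos'],s['tool_rot'],s['ft_force'])
for t in ['tile','press','bar_grip']:
  for n,(g,G) in {'wrist':(f,T)}.items():
    for r in models.spot_point(g,t)[:2]: print(t,round(r['conf'],2),w(G,r['centre']).round(4))
g,G=grab('top')
for t in ['tile','bar_grip']:
    for r in models.spot_point(g,t)[:1]: print('top',t,round(r['conf'],2),w(G,r['centre']).round(4))
E
```

```text
t: 7.88
eef_pos: [0.4992, -0.2851, 0.2644]
tool_rot: [-0.0, 0.993, -0.12, 0.0]
ft_force: [0.5, -0.2, 0.1]
opening: 0.99
grasp_force: 0.0
[ 0.49975007 -0.28468628  0.26416487] [-2.12424338e-04  9.92903588e-01 -1.18921799e-01  1.60088906e-04] [ 0.28087701  1.00920884 -0.11515933]
tile 0.71 [ 0.5145 -0.2867  0.0176]
press 0.17 [ 0.5155 -0.2832  0.0151]
bar_grip 0.89 [ 0.6107 -0.2414  0.1707]
top tile 0.84 [ 0.5148 -0.2892  0.0146]
top bar_grip 0.71 [ 0.6113 -0.2352  0.1718]
```

View pics/wrist3.png

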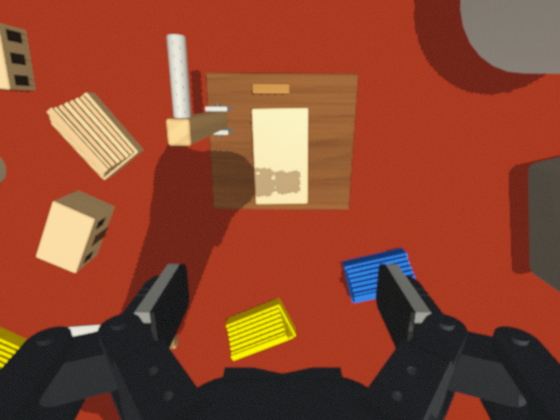

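Bar is up (130,190), tile free at (253..308, 109..204). Descend onto it.

```bash
python3 -m crank '[85,3,0,-40,0,0,0, 85,3,0,-80,0,0,0, 85,3,0,-120,0,0,0, 85,3,0,-160,0,0,0, 85,3,0,-200,0,0,0, 85,3,0,-230,0,0,0, 85,3,0,-247,0,0,0, 85,3,0,-247,0,0,0, 85,3,0,-247,0,0,0]'; python3 - <<'E'
from h import *
f,T=grab('wrist'); save(f,'wrist4.png')
E
```

```text
t: 8.98
eef_pos: [0.5015, -0.285, 0.0165]
tool_rot: [-0.0, 0.993, -0.119, -0.001]
ft_force: [0.6, -1.0, 0.1]
opening: 0.998
grasp_force: 0.0
```

View pics/wrist4.png

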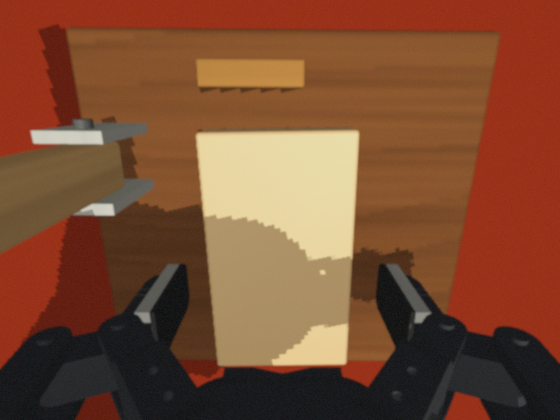

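Tile lies squarely between the pads. Close, then draw out towards press -x.

```bash
python3 -m crank '[50,0,0,0,0,0,0, 50,0,0,0,0,0,0, 50,0,0,0,0,0,0, 50,0,0,0,0,0,0, 50,0,0,0,0,0,0]'
```

```text
t: 9.45
eef_pos: [0.5027, -0.2855, 0.0193]
tool_rot: [0.0, 0.993, -0.119, 0.001]
ft_force: [-1.4, 0.9, 7.7]
opening: 0.703
grasp_force: 64.1
```

```bash
python3 -m crank '[50,-20,5,0,0,0,0, 50,-50,12,0,0,0,0, 50,-87,21,0,0,0,0, 50,-87,21,0,0,0,0, 50,-87,21,40,0,0,0, 50,-87,21,80,0,0,0, 50,-87,21,120,0,0,0, 50,-87,21,160,0,0,0, 50,-87,21,160,0,0,0]'; cat > wheel.py <<'E'
from h import *
def wheel(n):
    f,T=grab(n); hsv=cv2.cvtColor(f['pixels'],cv2.COLOR_RGB2HSV)
    m=((hsv[...,1]<60)&(hsv[...,2]>130)).astype('uint8')
    k,l,st,c=cv2.connectedComponentsWithStats(m); p=pix(f,T,[.508,.266,.04])
    i=min(range(1,k),key=lambda i:np.hypot(*(c[i]-p))+(1e3 if st[i,4]<500 else 0))
    cn=max(cv2.findContours((l==i).astype('uint8'),cv2.RETR_EXTERNAL,cv2.CHAIN_APPROX_NONE)[0],key=len)[:,0]
    q=np.array([onz(f,T,u,v,.04)[:2] for u,v in cn]); (x,y),r=cv2.minEnclosingCircle(q.astype('float32'))
    s=np.linalg.lstsq(np.c_[2*q,np.ones(len(q))],(q**2).sum(1),rcond=None)[0]
    print(n,st[i],'circle fit',s[:2].round(4),np.sqrt(s[2]+s[0]**2+s[1]**2).round(4),'enclosing',round(x,4),round(y,4),round(r,4))
for n in('top','scene'): wheel(n)
E
python3 wheel.py
```

```text
t: 10.2
eef_pos: [0.4172, -0.2659, 0.1845]
tool_rot: [0.002, 0.993, -0.12, 0.005]
ft_force: [0.3, -1.0, -2.2]
opening: 0.699
grasp_force: 67.6
top [ 143  166   67   65 3416] circle fit [0.5088 0.2676] 0.0801 enclosing 0.5085 0.2682 0.0818
scene [ 344  148   67   47 2517] circle fit [0.5088 0.2673] 0.0797 enclosing 0.5087 0.2675 0.082
```

Both views agree on the wheel: (0.5088, 0.2674), radius 80 mm. Carry the tile there, turned to yaw 0.

```bash
python3 -m crank '[50,20,130,0,0,0,5, 50,40,260,0,0,0,10, 50,80,533,0,0,0,13.8, 50,80,533,0,0,0,13.8, 50,80,533,0,0,0,13.8, 50,80,533,0,0,0,13.8, 50,80,533,0,0,0,13.8, 50,80,533,0,0,0,13.8, 50,80,533,0,0,0,13.8, 50,80,533,0,0,0,13.8, 50,80,533,0,0,0,13.8, 50,80,533,0,0,0,13.8, 50,80,533,0,0,0,13.8, 50,80,533,0,0,0,13.8, 50,80,533,-40,0,0,13.8, 50,80,533,-80,0,0,13.8, 50,80,533,-120,0,0,13.8, 50,80,533,-120,0,0,13.8]'; python3 - <<'E'
from h import *
s=get_state(); r=Rq(s['tool_rot']); print(s['eef_pos'],r[:,0],r[:,2])
for n in('wrist','top'):
    f,T=grab(n)
    for q in models.spot_point(f,'tile')[:2]: print(n,q['conf'],w(T,q['centre']).round(4))
E
```

```text
t: 11.8
eef_pos: [0.4902, 0.2663, 0.0492]
tool_rot: [0.004, 1.0, 0.001, -0.006]
ft_force: [-1.2, -0.5, -2.8]
opening: 0.703
grasp_force: 67.5
[0.49015598 0.26628783 0.04918611] [ 0.99993032  0.00233543 -0.0115716 ] [-0.01155433 -0.00727597 -0.99990677]
wrist 0.81 [0.5028 0.2679 0.0487]
top 0.67 [0.5062 0.2687 0.0506]
```

```bash
python3 -m crank '[50,6,1,3,0,0,0, 50,6,1,3,0,0,0, 50,6,1,3,0,0,0]'; python3 - <<'E'
from h import *
P=[]
for n in('wrist','top','wrist','scene'):
    f,T=grab(n)
    for q in models.spot_point(f,'tile')[:1]: print(n,q['conf'],w(T,q['centre']).round(4))
    if n=='wrist' and not P: save(f,'wrist5.png'); P=1
print(get_state()['eef_pos'],Rq(get_state()['tool_rot'])[:,[0,2]].T)
E
```

```text
t: 12.25
eef_pos: [0.5023, 0.2705, 0.0625]
tool_rot: [-0.001, 1.0, 0.001, 0.002]
ft_force: [0.0, 0.6, -2.4]
opening: 0.708
grasp_force: 67.5
wrist 0.86 [0.5152 0.2724 0.0642]
top 0.63 [0.5152 0.2696 0.0612]
wrist 0.87 [0.5125 0.2719 0.0604]
scene 0.59 [0.5093 0.2713 0.0616]
[0.50066008 0.2698049  0.06026553] [[ 9.99998590e-01  1.66739725e-03 -1.98775687e-04]
 [-1.98677438e-04 -5.90885619e-05 -9.99999979e-01]]
```

View pics/wrist5.png

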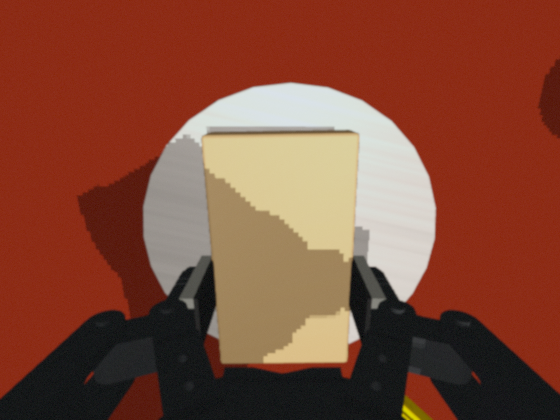

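The tile is level over the wheel, edges (204..358, 133..362), a few mm off centre. Correct and lower, with settling time.

```bash
python3 -m crank '[50,-4,-2.5,-8,0,0,0, 50,-4,-2.5,-16,0,0,0, 50,-4,-2.5,-18,0,0,0, 50,-4,-2.5,-18,0,0,0, 50,-4,-2.5,-18,0,0,0, 50,-4,-2.5,-18,0,0,0]'; python3 -c "
from h import *
f,T=grab('wrist');print(get_state()['eef_pos'],get_state()['ft_force'],[w(T,q['centre']).round(4) for q in models.spot_point(f,'tile')[:1]])"
```

```text
t: 13.15
eef_pos: [0.4966, 0.2672, 0.0417]
tool_rot: [0.0, 1.0, 0.001, -0.0]
ft_force: [-0.4, -0.2, -2.0]
opening: 0.708
grasp_force: 67.5
[0.49668395 0.26721647 0.04182442] [-0.35438412 -0.09689395 -1.94458777] [array([0.5079, 0.2695, 0.0398])]
```

```bash
python3 -m crank '[85,0,0,0,0,0,0, 85,0,0,0,0,0,0, 85,0,0,0,0,0,0, 85,0,0,0,0,0,0, 85,0,0,40,0,0,0, 85,0,0,80,0,0,0, 85,0,0,120,0,0,0, 85,0,-10,160,0,0,0, 85,-5,-278,200,0,0,0, 85,-5,-278,200,0,0,0, 85,-5,-278,200,0,0,0, 85,-5,-278,200,0,0,0, 85,-5,-278,200,0,0,0, 85,-5,-278,200,0,0,0, 85,-5,-278,200,0,0,0, 85,-5,-278,200,0,0,0, 85,-5,-278,200,0,0,0, 85,-5,-278,200,0,0,0]'; python3 - <<'E'
from h import *
f,T=grab('wrist'); save(f,'wrist6.png'); print(get_state()['eef_pos'])
for t in ['ground_storey','upper_storey','roof','cup']:
    for r in models.spot_point(f,t)[:2]: p=w(T,r['centre']);print(t,round(r['conf'],2),p.round(4),pix(f,T,p).round())
g,G=grab('top')
for t in ['tile']:
    for r in models.spot_point(g,t)[:1]: print('top',t,round(r['conf'],2),w(G,r['centre']).round(4))
E
```

```text
t: 14.75
eef_pos: [0.4918, -0.0099, 0.2423]
tool_rot: [-0.0, 1.0, 0.001, 0.0]
ft_force: [0.3, 0.4, -0.2]
opening: 0.995
grasp_force: 0.0
[ 0.49179664 -0.00945484  0.24214794]
ground_storey 0.78 [ 0.4846 -0.0205 -0.0016] [291. 174.]
roof 0.94 [ 3.230e-01 -3.747e-01 -2.000e-04] [552. 292.]
roof 0.67 [ 0.5871 -0.0811  0.0022] [347.  84.]
cup 0.6 [0.5829 0.075  0.0027] [205.  87.]
top tile 0.83 [0.509  0.2655 0.0363]
```

View pics/wrist6.png

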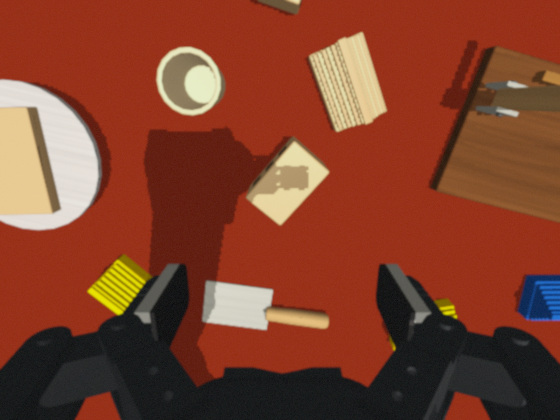

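Ground storey top face around (249..329, 141..225), roof (310..385, 35..130), cup (190,80); the tile lies mid-wheel on the left. I'll fit silhouettes of the known shapes for accurate poses.

```bash
cat > fit.py <<'E'
from h import *
from scipy.optimize import minimize
def box(l,b,z0,z1): return np.array([[sx*l/2,sy*b/2,z] for sx in(-1,1) for sy in(-1,1) for z in(z0,z1)])
SH={'ground_storey':box(.08,.05,0,.05),'upper_storey':box(.064,.044,0,.04),'roof':np.r_[box(.084,.058,0,.018),box(.084,.010,.018,.052)],'tile':box(.11,.062,0,.016)}
def mask(f,T,p,show=None):
    hsv=cv2.cvtColor(f['pixels'],cv2.COLOR_RGB2HSV); m=((hsv[...,0]>8)&(hsv[...,0]<35)&(hsv[...,2]>50)&(hsv[...,1]<190)).astype('uint8')
    m=cv2.morphologyEx(m,cv2.MORPH_CLOSE,np.ones((5,5)))
    k,l,st,c=cv2.connectedComponentsWithStats(m); q=pix(f,T,p)
    i=min(range(1,k),key=lambda i:np.hypot(*(c[i]-q))+(1e3 if st[i,4]<120 else 0))
    cn=cv2.findContours((l==i).astype('uint8'),cv2.RETR_EXTERNAL,cv2.CHAIN_APPROX_NONE)[0]
    o=np.zeros(m.shape,'uint8'); cv2.drawContours(o,[cv2.convexHull(max(cn,key=len))],-1,255,-1); return o
def fit(name,views,p0,z=0,yaws=range(0,180,15)):
    M=[(f,T,cv2.GaussianBlur(mask(f,T,p0),(3,3),0).astype(float)/255) for f,T in views]
    def cost(x):
        r=R.from_euler('z',x[2]*10).as_matrix(); e=0
        for f,T,m in M:
            q=np.array([pix(f,T,r@c+[x[0]/10,x[1]/10,z]) for c in SH[name]])
            o=np.zeros(m.shape,'uint8'); h=cv2.convexHull(q.astype('float32'))
            cv2.fillConvexPoly(o,(h*16).round().astype('int32'),255,cv2.LINE_AA,4); e+=np.abs(o/255.-m).sum()/m.sum()
        return e/len(M)
    best=min((minimize(cost,[p0[0]*10,p0[1]*10,np.radians(y)/10],method='Nelder-Mead',options=dict(initial_simplex=np.array([p0[0]*10,p0[1]*10,np.radians(y)/10])+np.array([[0,0,0],[.08,0,0],[0,.08,0],[0,0,.02]]),xatol=1e-4,fatol=1e-4)) for y in yaws),key=lambda r:r.fun)
    x=best.x; print(name,'xy',(x[:2]/10).round(4),'yaw',round(np.degrees(x[2]*10)%180,1),'mismatch',round(best.fun,3)); return x
E
python3 - <<'E'
from fit import *
W=grab('wrist');Tp=grab('top');S=grab('scene')
for n,p in(('ground_storey',[.486,-.015,.025]),('roof',[.586,-.079,.02])):
    fit(n,[W],p);fit(n,[Tp,S],p);fit(n,[W,Tp],p)
p=[.690,-.012,.02]; fit('upper_storey',[Tp,S],p)
fit('tile',[Tp,S],[.508,.267,.05],.04)
E
```

```text
ground_storey xy [ 0.4842 -0.0147] yaw 139.4 mismatch 0.027
ground_storey xy [ 0.4823 -0.013 ] yaw 140.6 mismatch 0.52
ground_storey xy [ 0.4842 -0.0147] yaw 139.4 mismatch 0.507
roof xy [ 0.5864 -0.0801] yaw 22.5 mismatch 0.028
roof xy [ 0.5851 -0.0783] yaw 22.9 mismatch 0.526
roof xy [ 0.5864 -0.0801] yaw 22.4 mismatch 0.507
upper_storey xy [ 0.6901 -0.0115] yaw 160.5 mismatch 0.767
tile xy [0.5236 0.2644] yaw 3.8 mismatch 0.533
```

```bash
python3 -m crank '[85,-8,-5,-20,0,0,-14, 85,-8,-5,-40,0,0,-28, 85,-8,-5,-60,0,0,-40.6, 85,-8,-5,-60,0,0,-40.6, 85,-8,-5,-90,0,0,-40.6, 85,-8,-5,-120,0,0,-40.6, 85,-8,-5,-120,0,0,-40.6, 85,-8,-5,-120,0,0,-40.6, 85,-8,-5,-160,0,0,-40.6, 85,-8,-5,-200,0,0,-40.6, 85,-8,-5,-227,0,0,-40.6, 85,-8,-5,-227,0,0,-40.6, 85,-8,-5,-227,0,0,-40.6, 85,-8,-5,-227,0,0,-40.6]'; python3 - <<'E'
from h import *
f,T=grab('wrist'); save(f,'wrist7.png'); print(get_state()['eef_pos'],get_state()['ft_force'])
E
```

```text
t: 16.42
eef_pos: [0.4847, -0.0159, 0.0173]
tool_rot: [-0.0, 0.938, -0.346, 0.001]
ft_force: [0.1, -0.2, -0.1]
opening: 0.999
grasp_force: 0.0
[ 0.48497502 -0.0157727   0.01752897] [-0.46665308  0.3171333   0.42911241]
```

View pics/wrist7.png

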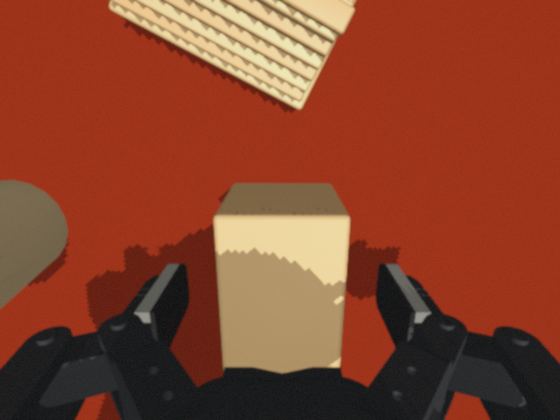

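Block sits squarely between the pads (215..349). Close and lift.

```bash
python3 -m crank '[40,0,0,0,0,0,0, 40,0,0,0,0,0,0, 40,0,0,0,0,0,0, 40,0,0,0,0,0,0, 40,0,0,0,0,0,0, 40,0,0,0,0,0,0, 40,0,0,30,0,0,0, 40,0,0,70,0,0,0, 40,0,0,110,0,0,0, 40,0,0,150,0,0,0, 40,0,0,150,0,0,0, 40,0,0,150,0,0,0]'
```

```text
t: 17.47
eef_pos: [0.4847, -0.0153, 0.1675]
tool_rot: [-0.001, 0.938, -0.346, 0.002]
ft_force: [-0.0, 0.2, -4.1]
opening: 0.573
grasp_force: 65.3
```

```bash
sed -i "s/(hsv\[...,1\]<190)/(hsv[...,1]<190)\&(hsv[...,1]>45)/" fit.py; python3 -m crank '[40,-5,40,0,0,0,7, 40,-5,80,0,0,0,14, 40,-5,120,0,0,0,21, 40,-5,165,0,0,0,28, 40,-5,165,0,0,0,40.6, 40,-5,165,0,0,0,40.6, 40,-5,165,0,0,0,40.6, 40,-5,165,0,0,0,40.6, 40,-5,165,0,0,0,40.6]'
python3 - <<'E'
from fit import *
W=grab('wrist');Tp=grab('top');S=grab('scene'); p=[.508,.267,.05]
for v in ([W],[Tp],[S]): fit('tile',v,p,.04,(-15,0,15))
cv2.imwrite('pics/m.png',np.hstack([mask(*v,p) for v in(W,Tp,S)])[::2,::2])
print(get_state()['eef_pos'],get_state()['tool_rot'])
print([w(W[1],q['centre']).round(4) for q in models.spot_point(W[0],'tile')[:1]])
print(models.spot_point(W[0],'ground_storey')[:1] and w(W[1],models.spot_point(W[0],'ground_storey')[0]['centre']))
E
```

```text
t: 18.22
eef_pos: [0.4783, 0.1484, 0.1645]
tool_rot: [0.0, 1.0, -0.001, -0.001]
ft_force: [0.0, -0.1, -3.1]
opening: 0.578
grasp_force: 65.1
tile xy [0.5078 0.2677] yaw 0.6 mismatch 0.034
tile xy [0.6073 0.0856] yaw 18.3 mismatch 1.144
tile xy [0.5048 0.2697] yaw 179.6 mismatch 0.089
[0.47873004 0.1486751  0.16504957] [ 1.59278504e-04  9.99999798e-01 -5.74451244e-04 -2.20543812e-04]
[array([0.5091, 0.2673, 0.0407])]
[0.47724742 0.14463783 0.14536964]
```

View pics/m.png

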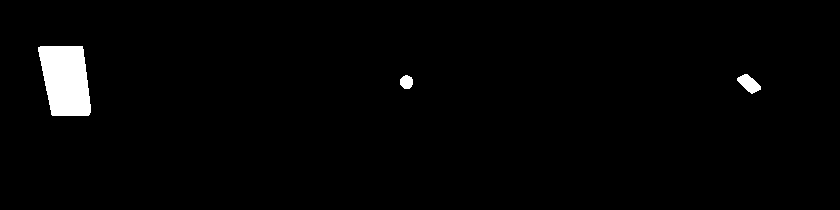

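Mask 1 (wrist) shows the tile cleanly: centred at (0.508, 0.2675), yaw ~0.5°; the top-camera mask missed it and is disregarded.

```bash
python3 -m crank '[40,10,40,0,0,0,0.5, 40,20,80,0,0,0,0.5, 40,31,119,-10,0,0,0.5, 40,31,119,-40,0,0,0.5, 40,31,119,-70,0,0,0.5, 40,31,119,-80,0,0,0.5, 40,31,119,-80,0,0,0.5, 40,31,119,-80,0,0,0.5, 40,31,119,-80,0,0,0.5]'; python3 -c "
from h import *
s=get_state();print(s['eef_pos'],s['ft_force'],Rq(s['tool_rot'])[:,0])"
```

```text
t: 19.27
eef_pos: [0.5106, 0.2681, 0.0867]
tool_rot: [-0.0, 1.0, 0.005, 0.001]
ft_force: [0.6, -0.1, -3.0]
opening: 0.576
grasp_force: 64.9
[0.51063817 0.26807171 0.08666437] [ 0.56479133 -0.08878752 -3.02134302] [0.9999572  0.00913339 0.00147545]
```

Lower by 12 mm (and 1 mm back in x), settle, check, then release.

```bash
python3 -m crank '[40,-1,-0.5,-6,0,0,0, 40,-1,-0.5,-11,0,0,0, 40,-1,-0.5,-12,0,0,0, 40,-1,-0.5,-12,0,0,0, 40,-1,-0.5,-12,0,0,0]'; python3 -c "
from h import *
s=get_state();print(s['eef_pos'],s['ft_force'])
f,T=grab('wrist');save(f,'wrist8.png')"
```

```text
t: 19.68
eef_pos: [0.5088, 0.2677, 0.0734]
tool_rot: [-0.0, 1.0, 0.005, -0.0]
ft_force: [0.1, 0.5, -3.8]
opening: 0.577
grasp_force: 65.0
[0.50882861 0.26773498 0.07338436] [ 0.10519496  0.54751679 -3.83260842]
```

View pics/wrist8.png

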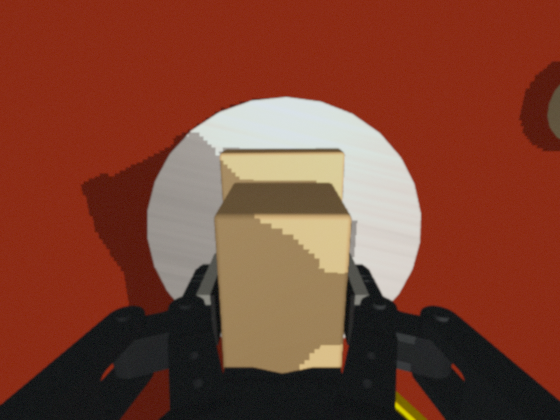

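Block is centred on the tile (tile back edge visible at (220..345,150)). Touch down and release, then go view the upper storey.

```bash
python3 -m crank '[40,0,0,-1.5,0,0,0, 40,0,0,-1.5,0,0,0, 85,0,0,-1.5,0,0,0, 85,0,0,-1.5,0,0,0, 85,0,0,-1.5,0,0,0, 85,0,0,-1.5,0,0,0, 85,0,0,-1.5,0,0,0, 85,0,0,40,0,0,0, 85,0,0,80,0,0,0, 85,0,0,120,0,0,0, 85,0,0,150,0,0,0, 85,30,-70,160,0,0,0]'
python3 -m crank '[85,90,-210,0,0,0,-10, 85,90,-210,0,0,0,-20, 85,90,-210,0,0,0,-20, 85,90,-210,0,0,0,-20, 85,90,-210,0,0,0,-20, 85,90,-210,0,0,0,-20, 85,90,-210,0,0,0,-20, 85,90,-210,0,0,0,-20, 85,90,-210,0,0,0,-20]'
python3 - <<'E'
from fit import *
W=grab('wrist');save(W[0],'wrist9.png');print(get_state()['eef_pos'],Rq(get_state()['tool_rot'])[:,0])
fit('upper_storey',[W],[.690,-.012,.02]);fit('roof',[W],[.586,-.08,.02])
for r in models.spot_point(W[0],'upper_storey')[:1]: print(w(W[1],r['centre']).round(4))
S=grab('scene'); fit('upper_storey',[S],[.690,-.012,.02]); Tp=grab('top')
for g in(Tp,S):
  for r in models.spot_point(g[0],'ground_storey')[:1]: print('gs',w(g[1],r['centre']).round(4))
E
```

```text
t: 20.73
eef_pos: [0.5244, 0.2387, 0.2338]
tool_rot: [-0.004, 1.0, 0.011, 0.003]
ft_force: [1.9, 0.3, 0.3]
opening: 0.995
grasp_force: 0.0
t: 21.48
eef_pos: [0.6146, 0.0208, 0.2284]
tool_rot: [-0.0, 0.986, -0.168, -0.0]
ft_force: [-0.4, 0.4, -0.2]
opening: 0.996
grasp_force: 0.0
[0.61457696 0.02137702 0.22851297] [ 9.43727911e-01 -3.30721592e-01 -9.26413353e-04]
upper_storey xy [ 0.6914 -0.0131] yaw 163.1 mismatch 0.042
roof xy [ 0.5866 -0.0795] yaw 22.8 mismatch 0.044
[ 6.907e-01 -1.680e-02  6.000e-04]
upper_storey xy [ 0.6902 -0.0116] yaw 160.0 mismatch 0.077
gs [0.5126 0.2721 0.0565]
gs [0.5074 0.2688 0.0625]
```

View pics/wrist9.png

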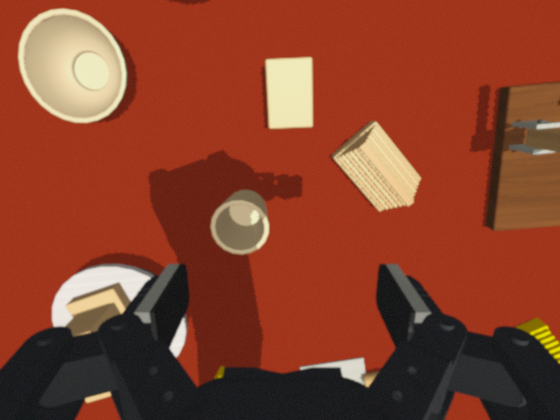

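Upper storey at (266..313, 58..128), clear of neighbours; cup (240,222) undisturbed.

```bash
python3 -m crank '[85,35,-15,0,0,0,2.3, 85,77,-34,0,0,0,2.3, 85,77,-34,0,0,0,2.3, 85,77,-34,-40,0,0,2.3, 85,77,-34,-80,0,0,2.3, 85,77,-34,-120,0,0,2.3, 85,77,-34,-160,0,0,2.3, 85,77,-34,-200,0,0,2.3, 85,77,-34,-216,0,0,2.3, 85,77,-34,-216,0,0,2.3, 85,77,-34,-216,0,0,2.3, 85,77,-34,-216,0,0,2.3]'; python3 - <<'E'
from h import *
s=get_state();print(s['eef_pos'],s['ft_force'],Rq(s['tool_rot'])[:,0])
f,T=grab('wrist');save(f,'wrist10.png')
E
```

```text
t: 22.78
eef_pos: [0.6931, -0.0141, 0.0142]
tool_rot: [-0.0, 0.989, -0.149, 0.001]
ft_force: [-0.1, -0.7, 1.2]
opening: 0.991
grasp_force: 0.0
[ 0.69311933 -0.01410797  0.01420059] [-0.08343199 -0.69073015  1.23004101] [ 0.95577315 -0.29409839  0.00195311]
```

View pics/wrist10.png

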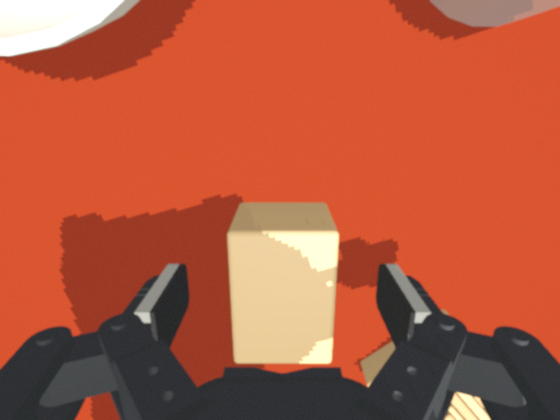

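Aligned. Close, lift, and go to the staging point beside the wheel.

```bash
python3 -m crank '[30,0,0,0,0,0,0, 30,0,0,0,0,0,0, 30,0,0,0,0,0,0, 30,0,0,0,0,0,0, 30,0,0,0,0,0,0, 30,0,0,0,0,0,0, 30,0,0,40,0,0,0, 30,0,0,80,0,0,0, 30,0,0,120,0,0,0, 30,0,0,160,0,0,0, 30,0,0,180,0,0,0, 30,0,0,180,0,0,0]'
python3 -m crank '[30,-213,154,0,0,0,10, 30,-213,154,0,0,0,17.6, 30,-213,154,0,0,0,17.6, 30,-213,154,0,0,0,17.6, 30,-213,154,0,0,0,17.6, 30,-213,154,0,0,0,17.6, 30,-213,154,0,0,0,17.6, 30,-213,154,0,0,0,17.6, 30,-213,154,0,0,0,17.6, 30,-213,154,0,0,0,17.6, 30,-213,154,0,0,0,17.6]'
cat > top.py <<'E'
from fit import *
from scipy.spatial import ConvexHull
# bright sand top-face fit: colour mask limited to top rectangle at height zt
def topface(f,T,p,l,b,zt,tag=None):
    hsv=cv2.cvtColor(f['pixels'],cv2.COLOR_RGB2HSV)
    return hsv
E
python3 - <<'E'
from fit import *
W=grab('wrist');save(W[0],'wrist11.png');s=get_state();print(s['eef_pos'],Rq(s['tool_rot'])[:,0])
# union silhouette tile + ground storey: report tile-only and nets
for t in('ground_storey','tile','upper_storey'):
    for r in models.spot_point(W[0],t)[:2]: print(t,round(r['conf'],2),w(W[1],r['centre']).round(4))
f,T=W
for n,z,c in(('ground',.056,[.5085,.2675]),('tile',.04,[.508,.2675])):
    print(n,[pix(f,T,np.r_[c,z]+v).round(0).tolist() for v in SH['ground_storey' if n=='ground' else 'tile']])
E
```

```text
t: 23.83
eef_pos: [0.6945, -0.0145, 0.1987]
tool_rot: [-0.001, 0.989, -0.149, 0.004]
ft_force: [0.4, -0.4, -1.2]
opening: 0.503
grasp_force: 62.4
t: 24.75
eef_pos: [0.48, 0.139, 0.1924]
tool_rot: [0.0, 1.0, 0.003, 0.0]
ft_force: [-0.4, 0.6, -2.5]
opening: 0.503
grasp_force: 62.3
[0.47999117 0.13893424 0.1924536 ] [9.99977064e-01 6.76984609e-03 2.03964240e-04]
ground_storey 0.86 [0.5094 0.2669 0.0562]
tile 0.54 [ 0.5853 -0.0791 -0.0015]
upper_storey 0.62 [0.4827 0.1349 0.1817]
ground [[167.0, 204.0], [144.0, 224.0], [111.0, 204.0], [78.0, 224.0], [157.0, 112.0], [130.0, 114.0], [96.0, 111.0], [56.0, 114.0]]
tile [[180.0, 214.0], [175.0, 220.0], [115.0, 214.0], [107.0, 220.0], [169.0, 93.0], [162.0, 93.0], [96.0, 93.0], [86.0, 93.0]]
```

View pics/wrist11.png

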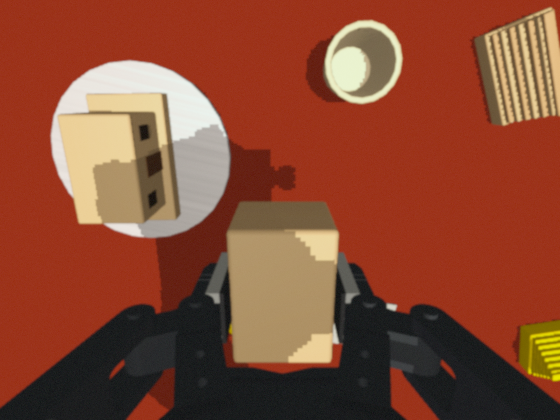

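Prediction vs picture for the ground storey top agrees within ~2 px ((60,114),(131,114),(145,222),(80,222)). Check where the held block sits in the tool.

```bash
python3 - <<'E'
from h import *
f,T=grab('wrist');s=get_state();z=s['eef_pos'][2]+.0258
q=np.array([onz(f,T,u,v,z)-s['eef_pos'] for u,v in((229,231),(337,231),(332,361),(234,361))]);print(q.round(4),q.mean(0).round(4))
q=np.array([onz(f,T,u,v,.106) for u,v in((60,114),(131,114),(145,222),(80,222))]);print(q.round(4),q.mean(0).round(4))
E
```

```text
[[ 0.0302  0.0205  0.0258]
 [ 0.0305 -0.0213  0.0258]
 [-0.0319 -0.0226  0.0258]
 [-0.0322  0.021   0.0258]] [-0.0009 -0.0006  0.0258]
[[0.5478 0.2901 0.106 ]
 [0.5481 0.242  0.106 ]
 [0.4699 0.242  0.106 ]
 [0.4696 0.2908 0.106 ]] [0.5089 0.2662 0.106 ]
```

```bash
python3 -m crank '[30,10,40,0,0,0,0, 30,20,80,0,0,0,0, 30,29.5,128,0,0,0,0, 30,29.5,128,-20,0,0,0, 30,29.5,128,-45,0,0,0, 30,29.5,128,-60,0,0,0, 30,29.5,128,-60,0,0,0, 30,29.5,128,-60,0,0,0, 30,29.5,128,-60,0,0,0, 30,29.5,128,-60,0,0,0]'; python3 -c "
from h import *
s=get_state();print(s['eef_pos'],s['ft_force'],Rq(s['tool_rot'])[:,0])"
```

```text
t: 25.83
eef_pos: [0.5093, 0.2678, 0.1339]
tool_rot: [-0.0, 1.0, 0.004, 0.001]
ft_force: [0.4, 0.3, -1.3]
opening: 0.503
grasp_force: 62.1
[0.50932721 0.26781686 0.13387749] [ 0.38144623  0.2866416  -1.33288007] [0.99996752 0.00791036 0.0015422 ]
```

```bash
python3 -m crank '[30,0,-0.8,-6,0,0,0, 30,0,-0.8,-11,0,0,0, 30,0,-0.8,-13.5,0,0,0, 30,0,-0.8,-13.5,0,0,0, 30,0,-0.8,-13.5,0,0,0, 30,0,-0.8,-13.5,0,0,0]'; python3 -c "
from h import *
s=get_state();print(s['eef_pos'],s['ft_force'],Rq(s['tool_rot'])[:,0])"
```

```text
t: 26.33
eef_pos: [0.5086, 0.2669, 0.1199]
tool_rot: [-0.0, 1.0, 0.004, 0.0]
ft_force: [-2.0, -1.8, 8.9]
opening: 0.508
grasp_force: 63.5
[0.50859189 0.2669221  0.11988123] [-1.96477071 -1.84030684  8.89404291] [9.99965345e-01 8.32149231e-03 2.46384505e-04]
```

Seated (9 N contact). Release and head for the roof.

```bash
python3 -m crank '[30,0,0,1,0,0,0, 85,0,0,1,0,0,0, 85,0,0,1,0,0,0, 85,0,0,1,0,0,0, 85,0,0,1,0,0,0, 85,0,0,1,0,0,0, 85,0,0,40,0,0,0, 85,0,0,80,0,0,0, 85,0,0,110,0,0,0]'
python3 -m crank '[85,68,-320,0,0,0,10, 85,68,-320,0,0,0,22.1, 85,68,-320,0,0,0,22.1, 85,68,-320,0,0,0,22.1, 85,68,-320,0,0,0,22.1, 85,68,-320,0,0,0,22.1, 85,68,-320,0,0,0,22.1, 85,68,-320,0,0,0,22.1, 85,68,-320,0,0,0,22.1, 85,68,-320,0,0,0,22.1, 85,68,-320,0,0,0,22.1, 85,68,-320,0,0,0,22.1]'
python3 - <<'E'
from fit import *
W=grab('wrist');s=get_state();print(s['eef_pos'],np.degrees(np.arctan2(*Rq(s['tool_rot'])[1::-1,0])))
fit('roof',[W],[.5865,-.08,.02],0,(15,30))
for t in('roof','cup'): print(t,[w(W[1],r['centre']).round(4) for r in models.spot_point(W[0],t)[:3]])
S=grab('scene');Tp=grab('top')
for g in(S,Tp):
    for t in('ground_storey','upper_storey','tile'): print(t,[w(g[1],r['centre']).round(4) for r in models.spot_point(g[0],t)[:1]])
E
```

```text
t: 27.08
eef_pos: [0.5088, 0.267, 0.2313]
tool_rot: [-0.0, 1.0, 0.004, 0.0]
ft_force: [0.7, 0.4, 0.2]
opening: 0.991
grasp_force: 0.0
t: 28.08
eef_pos: [0.5764, -0.0514, 0.2291]
tool_rot: [-0.0, 0.98, 0.197, -0.0]
ft_force: [-0.4, 0.9, 0.1]
opening: 0.993
grasp_force: 0.0
[ 0.57638776 -0.05122914  0.22911648] 22.7295161475356
roof xy [ 0.5866 -0.0796] yaw 22.6 mismatch 0.036
roof [array([ 0.5862, -0.0781,  0.0016]), array([ 0.3292,  0.19  , -0.0008])]
cup [array([ 0.5878,  0.0763, -0.0026])]
ground_storey [array([0.508 , 0.2691, 0.0444])]
upper_storey [array([0.5013, 0.2679, 0.1125])]
tile [array([0.5077, 0.2697, 0.0424])]
ground_storey [array([0.5101, 0.2691, 0.0555])]
upper_storey [array([0.5077, 0.269 , 0.108 ])]
tile [array([0.5089, 0.2659, 0.0334])]
```

```bash
python3 -m crank '[85,10,-28,-20,0,0,0, 85,10,-28,-60,0,0,0, 85,10,-28,-100,0,0,0, 85,10,-28,-140,0,0,0, 85,10,-28,-180,0,0,0, 85,10,-28,-210,0,0,0, 85,10,-28,-221,0,0,0, 85,10,-28,-221,0,0,0, 85,10,-28,-221,0,0,0, 85,10,-28,-221,0,0,0]'; python3 - <<'E'
from h import *
s=get_state();print(s['eef_pos'],s['ft_force'])
f,T=grab('wrist');save(f,'wrist12.png')
E
```

```text
t: 29.47
eef_pos: [0.5877, -0.0812, 0.01]
tool_rot: [0.0, 0.981, 0.196, 0.001]
ft_force: [-0.9, 0.0, 0.1]
opening: 0.994
grasp_force: 0.0
[ 0.58768987 -0.0811598   0.00997993] [-0.85514151  0.02908833  0.08988089]
```

View pics/wrist12.png

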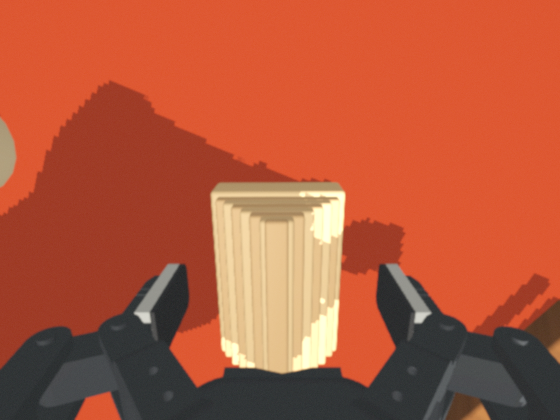

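The roof sits squarely between the pads. Also: I've now viewed 16 pictures, over the limit of 14, so I'll look at no more and go by numbers alone.

```bash
python3 -m crank '[45,0,0,-2,0,0,0, 45,0,0,-2,0,0,0, 45,0,0,-2,0,0,0, 45,0,0,-2,0,0,0, 45,0,0,-2,0,0,0, 45,0,0,-2,0,0,0]'; python3 -m crank '[45,0,0,15,0,0,0, 45,0,0,30,0,0,0, 45,0,0,70,0,0,0, 45,0,0,110,0,0,0, 45,0,0,150,0,0,0, 45,0,0,190,0,0,0, 45,0,0,210,0,0,0, 45,0,0,210,0,0,0, 45,0,0,210,0,0,0]'; python3 - <<'E'
from h import *
s=get_state();print(s['eef_pos'],s['ft_force'],s['grasp_force'])
f,T=grab('wrist'); print([(round(r['conf'],2),(w(T,r['centre'])-s['eef_pos']).round(4)) for r in models.spot_point(f,'roof')[:2]])
E
```

```text
t: 30.02
eef_pos: [0.5871, -0.0809, 0.0078]
tool_rot: [0.0, 0.981, 0.196, 0.001]
ft_force: [-2.2, 1.4, 11.6]
opening: 0.656
grasp_force: 61.7
t: 30.77
eef_pos: [0.5868, -0.0809, 0.2176]
tool_rot: [0.0, 0.981, 0.196, 0.001]
ft_force: [-0.7, 0.1, -1.7]
opening: 0.648
grasp_force: 65.4
[ 0.5868156  -0.08092058  0.21763728] [-0.69474279  0.12448196 -1.65677313] 65.39144039154053
[(0.82, array([-0.2631, -0.2928, -0.2212])), (0.81, array([-0.2551,  0.2713, -0.218 ]))]
```

```bash
python3 -m crank '[45,-107,221,20,0,0,-10, 45,-107,221,20,0,0,-22.2, 45,-107,221,20,0,0,-22.2, 45,-107,221,20,0,0,-22.2, 45,-107,221,20,0,0,-22.2, 45,-107,221,20,0,0,-22.2, 45,-107,221,20,0,0,-22.2, 45,-107,221,20,0,0,-22.2, 45,-107,221,20,0,0,-22.2, 45,-107,221,20,0,0,-22.2]'; python3 - <<'E'
from fit import *
W=grab('wrist');f,T=W;s=get_state();print(s['eef_pos'],Rq(s['tool_rot'])[:,0].round(4))
for t in('upper_storey','ground_storey','roof','cup'): print(t,[(round(r['conf'],2),w(T,r['centre']).round(4)) for r in models.spot_point(f,t)[:3]])
# local refine: silhouette union of the stack, upper storey pose free
m=mask(f,T,[.508,.267,.09]).astype(float); hs=cv2.cvtColor(f['pixels'],cv2.COLOR_RGB2HSV)
raw=((hs[...,0]>8)&(hs[...,0]<35)&(hs[...,2]>40)&(hs[...,1]>45)&(hs[...,1]<190)).astype('uint8')
raw=cv2.morphologyEx(raw,cv2.MORPH_CLOSE,np.ones((9,9)))
k,l,st,c=cv2.connectedComponentsWithStats(raw); q=pix(f,T,[.508,.267,.1]); i=l[int(q[1]),int(q[0])]; M=cv2.GaussianBlur((l==i).astype('float32'),(3,3),0); print('area',st[i])
def dr(xs):
    o=np.zeros(M.shape,'uint8')
    for n,z,(x,y,a) in xs:
        r=R.from_euler('z',a,degrees=True).as_matrix()
        h=cv2.convexHull(np.array([pix(f,T,r@v+[x,y,z]) for v in SH[n]],'float32')); t=np.zeros_like(o); cv2.fillConvexPoly(t,(h*16).round().astype('int32'),255,cv2.LINE_AA,4); o=np.maximum(o,t)
    return o/255.
def cost(p):
    p=np.array(p)/10; return np.abs(dr([('tile',.04,(p[0],p[1],.5)),('ground_storey',.056,(p[2],p[3],.5)),('upper_storey',.106,(p[4],p[5],.5))])-M).sum()
x0=np.array([.508,.2675,.5085,.2668,.5075,.2667])*10
r=minimize(cost,x0,method='Nelder-Mead',options=dict(initial_simplex=np.r_[[x0],x0+np.eye(6)*.04],xatol=1e-4,maxiter=600)); print((r.x/10).round(4),cost(x0)/M.sum(),r.fun/M.sum())
E
```

```text
t: 31.7
eef_pos: [0.4796, 0.1387, 0.2353]
tool_rot: [0.001, 1.0, 0.003, -0.001]
ft_force: [-0.5, -1.1, -0.9]
opening: 0.657
grasp_force: 65.4
[0.47983794 0.13850045 0.2354785 ] [ 1.      0.0044 -0.0011]
upper_storey [(0.75, array([0.5071, 0.2669, 0.1079]))]
ground_storey [(0.79, array([0.5108, 0.2638, 0.0526]))]
roof [(0.84, array([0.4791, 0.1371, 0.2315])), (0.56, array([ 0.278 , -0.1942, -0.0019]))]
cup [(0.82, array([5.865e-01, 7.760e-02, 2.000e-04]))]
area [   66    93   126   122 12237]
[0.5073 0.2693 0.5084 0.2668 0.5078 0.2667] 0.040632796388965005 0.026515253482286928
```

Fit: upper storey (0.5078, 0.2667), ground (0.5084, 0.2668). Bring the roof above.

```bash
python3 -m crank '[45,10,40,0,0,0,0.2, 45,20,80,0,0,0,0.2, 45,28,128,0,0,0,0.2, 45,28,128,-10,0,0,0.2, 45,28,128,-40,0,0,0.2, 45,28,128,-66,0,0,0.2, 45,28,128,-66,0,0,0.2, 45,28,128,-66,0,0,0.2, 45,28,128,-66,0,0,0.2, 45,28,128,-66,0,0,0.2]'; python3 -c "
from h import *
s=get_state();print(s['eef_pos'],s['ft_force'],Rq(s['tool_rot'])[:,0])"
```

```text
t: 32.78
eef_pos: [0.5085, 0.268, 0.1718]
tool_rot: [-0.001, 1.0, 0.005, 0.001]
ft_force: [0.3, 0.2, -1.7]
opening: 0.647
grasp_force: 65.3
[0.50854138 0.26803744 0.17180569] [ 0.26268868  0.24360287 -1.70244523] [0.99995289 0.00949834 0.00199916]
```

```bash
python3 -m crank '[45,-0.5,-1,-7,0,0,0, 45,-0.5,-1,-13,0,0,0, 45,-0.5,-1,-16.5,0,0,0, 45,-0.5,-1,-16.5,0,0,0, 45,-0.5,-1,-16.5,0,0,0, 45,-0.5,-1,-16.5,0,0,0]'; python3 -c "
from h import *
s=get_state();print(s['eef_pos'],s['ft_force'],Rq(s['tool_rot'])[:,0])"
```

```text
t: 33.28
eef_pos: [0.5071, 0.267, 0.1539]
tool_rot: [-0.0, 1.0, 0.005, 0.0]
ft_force: [-1.7, -1.4, 5.0]
opening: 0.657
grasp_force: 66.0
[0.50705623 0.26699545 0.15390558] [-1.67582359 -1.379098    4.98033801] [9.99947487e-01 1.02480820e-02 2.33186326e-05]
```

Contact at the expected height. Release, lift straight up, back away and verify.

```bash
python3 -m crank '[45,0,0,0.5,0,0,0, 85,0,0,0.5,0,0,0, 85,0,0,0.5,0,0,0, 85,0,0,0.5,0,0,0, 85,0,0,0.5,0,0,0, 85,0,0,0.5,0,0,0, 85,0,0,30,0,0,0, 85,0,0,70,0,0,0, 85,0,0,100,0,0,0, 85,0,-40,110,0,0,0, 85,0,-80,110,0,0,0, 85,0,-120,110,0,0,0, 85,0,-160,110,0,0,0, 85,0,-160,110,0,0,0, 85,0,-160,110,0,0,0]'; python3 - <<'E'
from h import *
for n in('wrist','scene'):
    f,T=grab(n)
    for t in('roof','upper_storey','ground_storey','tile','bar_grip','cup'): print(n,t,[(round(r['conf'],2),w(T,r['centre']).round(4)) for r in models.spot_point(f,t)[:3]])
print(get_state()['eef_pos'],get_state()['ft_force'])
E
```

```text
t: 34.53
eef_pos: [0.5071, 0.1045, 0.2641]
tool_rot: [0.0, 1.0, 0.003, 0.0]
ft_force: [-0.6, 0.8, 0.1]
opening: 0.994
grasp_force: 0.0
wrist roof [(0.83, array([ 0.3281,  0.1894, -0.001 ])), (0.8, array([0.505 , 0.2664, 0.1488])), (0.58, array([ 0.2802, -0.1971, -0.0037]))]
wrist upper_storey [(0.65, array([0.5115, 0.2636, 0.1117]))]
wrist ground_storey [(0.78, array([0.51  , 0.2673, 0.0552]))]
wrist tile []
wrist bar_grip []
wrist cup [(0.84, array([ 0.5842,  0.0799, -0.0017]))]
scene roof [(0.88, array([ 0.2772, -0.1996, -0.0048])), (0.75, array([0.506 , 0.2671, 0.1486])), (0.69, array([ 0.3232, -0.3742, -0.0023]))]
scene upper_storey [(0.88, array([0.5028, 0.2699, 0.1092]))]
scene ground_storey [(0.67, array([0.5094, 0.2684, 0.0603]))]
scene tile [(0.89, array([0.5085, 0.2689, 0.0453]))]
scene bar_grip [(0.74, array([ 0.6096, -0.236 ,  0.1714])), (0.24, array([0.5079, 0.2729, 0.0021]))]
scene cup [(0.88, array([ 0.5864,  0.0797, -0.0011]))]
[0.50703553 0.10714756 0.26367804] [-0.45124505 -0.05306022 -0.9856254 ]
```

The stack stands at the right heights (0.041, 0.056, 0.108 and 0.148 m), centred. The bar is up and the cup hasn't moved.

```bash
python3 -c "
from h import *
print(job.finish_job())"
```

```text
the job is handed in; nothing more can be done
None
```

The house is handed in: tile, ground storey, upper storey and roof stacked centred and parallel on the wheel, bar upright, cup untouched, arm clear, at about 35 s; I viewed 16 pictures, over the 14 allowed.

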